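Hold the washed spice jar in the inspection light

TASK

Check the freshly washed flat-sided spice jar for cracks: pick it up gently (a squeeze of about 5 to 10 N; it is thin glass) with the fingers on its two narrow frosted faces only, never on the clear faces or the cap, and hold it upright in the light path of the clip holder, halfway between the torch and the white screen, so that the beam passes squarely through the middle of both clear faces. Do not touch the clip holder or move the other things on the counter, and finish while still holding the jar steady there: it is not put down.

Things in the scene. Friction and masses are not known exactly. Their poses are not given: they have to be found in the camera images.
- jar: Flat-sided glass spice jar with dark twist cap, about 0.135 kg, upright on the counter. Origin: centre of its underside, z up. Glass 34 mm along its x, 44 mm along its y, 60 mm tall; 24 mm neck, round cap (29 mm diameter) from 65 to 78 mm up. Facing sides are alike. Stands in any of three places, shared with round_jar and salt_pot; yaw -50 to 50 degrees
- jar_frosted: The jar's two frosted, whitish, opaque narrow faces, each 34 mm wide and 51 mm tall (from 5 to 56 mm above the underside), 44 mm apart over the outsides, at +y and -y of the jar. The only places where the fingers may touch. Same origin and axes as the jar
- jar_clear: The jar's two clear see-through wide faces, windows 34 mm wide and 51 mm tall between the frosted sides, outer faces at 16 mm to +x and -x of the jar's centre. Must not be touched by the fingers. Same origin and axes as the jar
- jar_cap: The jar's round twist cap, which must not be touched by the fingers. Same origin and axes as the jar (not the cap's own centre)
- jar_window (a point): Point inside the jar midway between the centres of the two clear faces, 31 mm above the underside; axes as the jar's, x through the clear faces
- beam_mid (a point): Middle of the light path, halfway from torch lens to screen, 145 mm above the counter. x: level, direction of the light from torch to screen; z up. Lens (aluminium torch, head 30 mm diameter, 80 mm long) 65 mm to -x; white screen (64 mm wide, 60 mm tall, 4 mm thick, top 175 mm above the counter) 68 mm to +x. Open above and to both sides; the level bar's top is 60 mm below
- stand: Clip holder: fixed round steel foot 100 mm diameter, 14 mm high, with a post on which pivots a level bar 235 mm long (top 85 mm above the counter); a spring clip at each end, one gripping the torch, the other the screen. beam_mid is straight above this origin (centre of the foot's underside). Stiff pivot, not to be touched
- head (a joint): Pivot angle of the bar on the post about the vertical (rad); informative only, already contained in the axes of beam_mid
- round_jar: Bystander: round glass spice jar with dark twist cap, 42 mm diameter, 75 mm tall; origin at the centre of its underside
- salt_pot: Bystander: white ceramic salt pot, 48 mm diameter, 63 mm tall; origin at the centre of its underside
- pinch_bowl: Bystander: yellow silicone pinch bowl, 80 mm across, 32 mm tall; origin at the centre of its underside
- garlic_press: Bystander: aluminium garlic press lying along its x, about 180 mm long, 36 mm wide, 43 mm tall; origin under its middle
- soap_dish: Bystander: black plastic soap dish 85 by 120 mm, 22 mm tall; origin at the centre of its underside
- spoon: Bystander: wooden spoon lying along its x, 190 mm long, under 25 mm tall; origin under its middle
Things that resemble listed ones, but are neither listed nor needed, are in the scene too. Leave any orange look-alike of the jar alone.

How it is judged:
By the outcome, as a careful person would: the job done as asked, in the order asked, and still so for the second after the job is handed in, while the arm keeps its last pose, push and grip.
It also fails if it takes over 48 s, if anything falls off the work surface, if the arm or the gripper's body presses on something with over 40 N, if the wrist force passes 120 N, or if a joint passes its speed limit or range.

ROBOT

A 7-joint arm with a two-finger parallel gripper is mounted at the origin on the work surface. World frame = base frame: x ahead of the robot, y to its left, z up, the work surface at z = 0. Lengths are in m, angles in rad, forces in N, time in s.
With the tool pointing down it reaches from about 0.4 to 0.85 m from the base axis. Payload 10.4 kg.
Tool frame: the origin (TCP) lies at the very end of the fingers, on their centre line; the grasp point (between the pads) lies 19 mm behind it; z points along the fingers, y is the line along which they close (so a half turn about z gives the same grasp; the last joint's range is limited). The gripper opens to 85 mm and grips with 20 to 120 N. Pads are 22 mm wide; open, the fingers measure 114 mm over their backs; the gripper's body (76 mm by 85 mm) begins 54 mm behind the grasp point. The pads swing forward as they close: fully open they stand 13 mm farther back than shut.
Start: joints at [-1.216, 0.332, -0.065, 1.46, 0.022, 1.35, -0.088], TCP at [0.231, 0.581, 0.231] pointing down, gripper open.
Joint ranges: [-2.6, 2.6], [-0.5, 2.12], [-1.47, 1.34], [0.16, 2.42], [-1.27, 4.41], [0.06, 2.06], [-2.6, 2.6]. Speed limits (rad/s): [2.22, 2.22, 2.79, 2.79, 3.14, 3.14, 3.14].

INTERFACE

Orientations are given as a rotation vector (axis times angle).
In Python, from cell import env, viewer, ticket gives the robot as it stands.
- The arm moves only by the shell command python3 -m creep 'ROWS' [FORCE]. ROWS is a JSON object whose key "moves" holds a list of rows, 1 to 12 of them, each of 7 numbers: a rotation vector rx, ry, rz in fractions of the full range, 1 being 4 rad, then dx, dy, dz in shares of the most that a row can go, 1 being 50 mm, then the finger opening in m; each row shifts and turns the commanded pose from where the row before left it, along the tool's axes as they then stand; what a row does not reach is not made up. A row lasts 1/10 s, in which the tool goes at most 0.05 m and 0.15 rad, less where a joint would pass 70% of its speed; a pose out of reach is approached as far as the arm can. The fingers move at their own pace and stop on an object; FORCE is the grip in N (left out, the last holds). Time passes only in rows, so rows that do not move let the fingers close. It prints the time, the measured TCP pose, the force, the opening and the grip force at its end. A shift or turn number past 1, either way, is cut back to 1. Input that does not fit is refused with a message, and nothing moves.
- env.state(): the state, without advancing time (a new reading comes with each control period).
- viewer.get_image(name): name is "scene" or "top"; returns a dict with "frame" (420x560x3 uint8, blue, green, red), "fx", "fy", "cx", "cy" (pixels), "T" (4x4, takes a point from camera to world coordinates). Camera axes: x right, y up, looking along -z (the intrinsics and any distortion apply to the point x, -y, -z); pixel columns grow to the right and rows downward; lengths in m; the calibration is good to about 2 mm. A picture is of the moment at which its call begins. There is no depth.
- ticket.finish_job(): hands the job in; it is judged then, once.
The state is a dict: "clock": time; "joint_positions": joint angles; "qd": joint speeds; "joint_torque": joint torques, N m; "tcp_pos": TCP position; "eef_rot": TCP orientation; "wrist_force": force on the tool from outside, world axes, zero at the start; "ft_torque": the same for the moment, N m; "finger_gap": finger opening in m; "grip_force": force on a finger pad.
Only numpy, scipy, OpenCV 4.12 (cv2) and the standard library are available. Lean on these libraries where they do the work, as an engineer would, in place of code of your own. Each camera call takes 0.05 s, during which the arm holds its last target. There are 200 camera calls.

## Working session

There is one attempt and no reset: what is moved stays moved. The work goes in short steps, Python scripts to look and compute and a shell command to move; the robot and the scene stay as the last step left them, time stands still between calls to the robot, and variables do not carry over. Pictures are saved under pics/ and viewed, at most 10 in all, crops included, and the job is handed in when it is done.

```bash
mkdir -p pics; ls; python3 - <<'E'
from cell import env,viewer
import cv2,numpy as np
s=env.state();print(s)
for n in("scene","top"):
    d=viewer.get_image(n);cv2.imwrite(f"pics/{n}0.png",d["frame"]);print(n,{k:(v if k!='frame' else 0) for k,v in d.items()})
E
```

```text
pics
{'clock': 0.0, 'joint_positions': array([-1.21561704,  0.33284976, -0.06469556,  1.46097887,  0.0215778 ,
        1.34986089, -0.08848467]), 'qd': array([ 0.00027757, -0.00033633, -0.00051859, -0.0008815 , -0.00052193,
        0.00011314, -0.0006333 ]), 'joint_torque': array([-7.17199455e-04, -6.25426555e+01,  4.91808099e-02, -3.91622257e+01,
        1.63212925e-02,  9.67228058e-03,  2.21021145e-05]), 'tcp_pos': array([0.23039636, 0.58057584, 0.23051178]), 'eef_rot': array([-5.89807394e-01, -3.08550694e+00,  2.17586585e-03]), 'wrist_force': array([ 0.23329144, -0.46428862,  0.55060193]), 'ft_torque': array([ 0.01448913, -0.03801299, -0.00592088]), 'grip_force': 0.0, 'finger_gap': 0.08551278375717929}
scene {'frame': 0, 'fx': 503.01068973246896, 'fy': 503.01068973246896, 'cx': 281.8439590823848, 'cy': 206.10682179965107, 'T': array([[-0.45403545, -0.74828727,  0.48365068,  1.07304166],
       [ 0.89096714, -0.37801043,  0.25156642,  0.24435227],
       [-0.00541895,  0.54513694,  0.8383295 ,  0.95883612],
       [ 0.        ,  0.        ,  0.        ,  1.        ]])}
top {'frame': 0, 'fx': 399.602304572103, 'fy': 399.602304572103, 'cx': 288.5032267814781, 'cy': 213.3804766502483, 'T': array([[ 0.0225557 ,  0.99799714, -0.0591011 ,  0.51161522],
       [-0.99964084,  0.02165815, -0.01578353, -0.02430989],
       [-0.0144719 ,  0.05943588,  0.99812722,  0.92822488],
       [ 0.        ,  0.        ,  0.        ,  1.        ]])}
```

View pics/scene0.png

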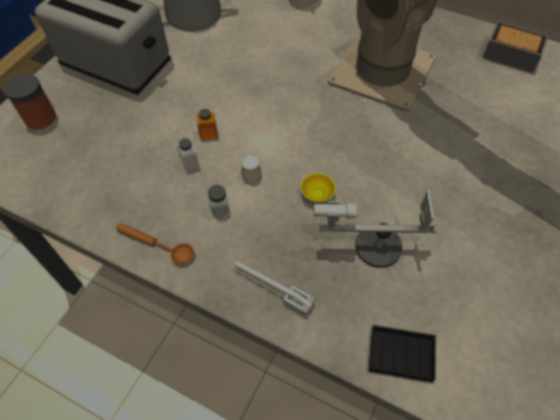

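View pics/top0.png

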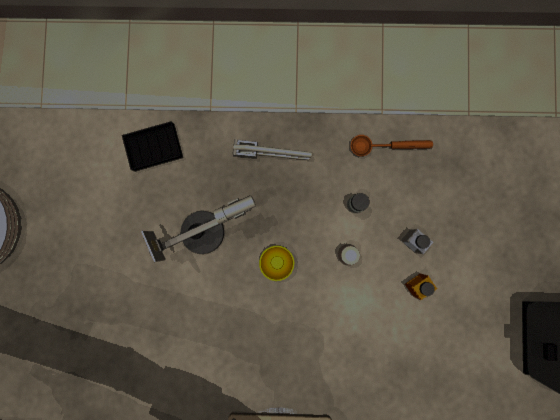

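The scene shows these things that could be taken for the jar:
- **Grey/clear flat-sided jar:** top (419,241), scene (188,155). This one matches the description.
- **Orange look-alike:** top (423,288), scene (207,125).
- **Round jar:** top (358,203), scene (218,200).
- **Salt pot:** top (350,256), scene (251,168).

The stand's foot is at top (202,232) and scene (378,245). The torch is at top (237,208), and the screen at top (154,245).

Next is a close crop of the jar and the stand.

```bash
python3 - <<'E'
import cv2,numpy as np
s=cv2.imread("pics/scene0.png");t=cv2.imread("pics/top0.png")
def c(im,x,y,w,h,W,H):
    o=cv2.resize(im[y:y+h,x:x+w],(W,H),interpolation=cv2.INTER_CUBIC)
    o=np.clip(255*(o/255.)**.6,0,255).astype('u1')
    k=W/w
    for i in range(0,w,10):
        cv2.line(o,(int((i+.5)*k),0),(int((i+.5)*k),6 if (x+i)%50 else 14),(0,255,255),1)
        if (x+i)%20==0: cv2.putText(o,str(x+i),(int(i*k),24),0,.35,(0,255,255),1)
    for i in range(0,h,10):
        cv2.line(o,(0,int((i+.5)*k)),(6,int((i+.5)*k)),(0,255,255),1)
        if (y+i)%10==0: cv2.putText(o,str(y+i),(8,int((i+.5)*k)+4),0,.35,(0,255,255),1)
    return o
a=np.hstack([c(s,170,130,40,60,400,600),c(t,400,220,40,60,400,600)])
cv2.imwrite("pics/c1.png",a)
b=np.vstack([c(s,300,180,160,100,480*10//10,300),c(t,130,180,160,100,480,300)])
b=np.vstack([c(s,300,180,160,60,800,300),c(t,130,190,160,60,800,300)])
b=np.hstack([c(s,305,180,140,90,400,257)]) if 0 else b
b=np.vstack([c(s,300,188,160,80,600,300),c(t,130,188,160,80,600,300)])
cv2.imwrite("pics/c2.png",b)
E
```

```text
(no output)
```

View pics/c1.png

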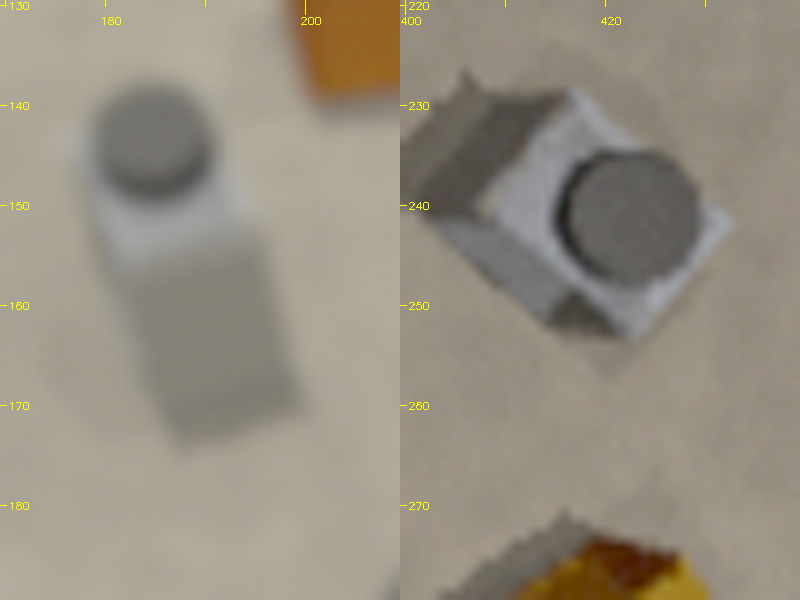

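View pics/c2.png

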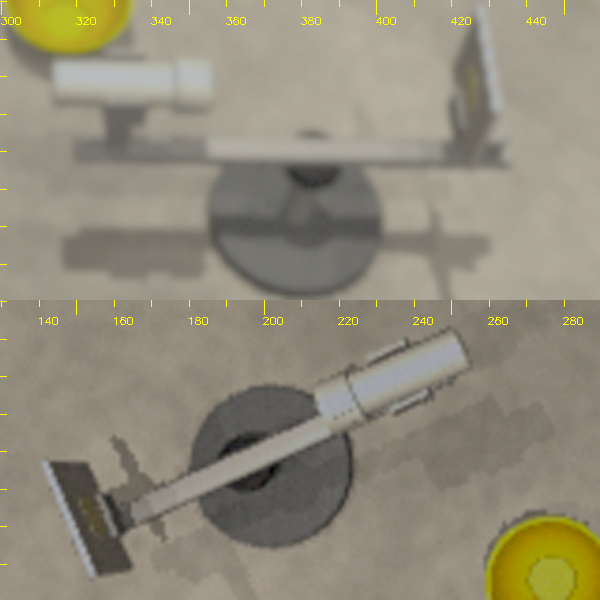

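The crop confirms the flat-sided jar. In the top view its shoulder rectangle has corners at about (417,228), (433,242), (423,253.5) and (408,240). That makes the long side 20 px and the short side 15 px, so the frosted narrow faces point up-left and down-right. The torch lens end is at top (215,215) and scene (355,208); its rear end is at top (252,200.5) and scene (315,209).

```bash
cat > u.py <<'E'
from cell import env,viewer
import cv2,numpy as np
from scipy.optimize import least_squares
from scipy.spatial.transform import Rotation as R
C={n:viewer.get_image(n) for n in("scene","top")}
def proj(n,p):
    c=C[n];q=np.linalg.inv(c["T"])@np.append(p,1)
    return np.array([c["cx"]+c["fx"]*q[0]/-q[2],c["cy"]+c["fy"]*q[1]/q[2]])
def pt(v,l):
    c,s=np.cos(v[2]),np.sin(v[2]);return np.array([v[0]+c*l[0]-s*l[1],v[1]+s*l[0]+c*l[1],l[2]])
def fit(obs,x0):
    f=lambda v:np.concatenate([(proj(n,pt(v,l(v)))-px) for n,l,px in obs])
    r=least_squares(f,x0,loss='soft_l1');print(np.round(r.x,4),"deg",np.degrees(r.x[2]).round(1));print(f(r.x).reshape(-1,2).round(1).tolist());return r.x
def tri(a,b): # point from scene px, top px
    return least_squares(lambda p:np.r_[proj("scene",p)-a,proj("top",p)-b],[.5,0,.1]).x.round(4)
E
python3 - <<'E'
from u import *
print("cap",tri((185,142.5),(422.5,241.2)),"lens",tri((355.2,208.3),(215.1,215.2)),"tail",tri((314.7,209.4),(251.9,200.6)))
a,b=.017,.022
# v: x y yaw zshoulder zcap longhalf shorthalf
T="top";S="scene"
fit([(T,lambda v:(v[6],v[5],v[3]),(417,228.3)),(T,lambda v:(v[6],-v[5],v[3]),(432.8,241.7)),
(T,lambda v:(-v[6],-v[5],v[3]),(422.7,253.5)),(T,lambda v:(-v[6],v[5],v[3]),(408,240)),
(T,lambda v:(0,0,v[4]),(422.5,241.2)),(S,lambda v:(0,0,v[4]),(185,142.5)),
(S,lambda v:(v[6],v[5],0),(187.3,174.7)),(S,lambda v:(-v[6],v[5],0),(199.7,170.3))],[.45,-.33,-.7,.06,.078,b,a])
fit([(T,lambda v:(-.065,0,v[3]),(215.1,215.2)),(S,lambda v:(-.065,0,v[3]),(355.2,208.3)),
(T,lambda v:(-.145,0,v[3]),(251.9,200.6)),(S,lambda v:(-.145,0,v[3]),(314.7,209.4)),
(T,lambda v:(0,0,.007),(201.9,231.8)),(T,lambda v:(.070,0,v[3]+.03),(149,245.8))],[.45,.2,1.9,.145])
s=env.state();print(s['clock'],s['tcp_pos'],R.from_rotvec(s['eef_rot']).as_matrix().round(3))
E
```

```text
cap [ 0.5094 -0.296   0.0766] lens [0.5509 0.1301 0.1553] tail [0.5818 0.0603 0.1453]
[ 0.5104 -0.2942 -0.7046  0.065   0.0796  0.0222  0.0161] deg -40.4
[[0.1, -0.2], [0.1, 0.2], [0.4, -0.4], [-0.7, -0.7], [-0.3, -0.6], [0.3, -0.2], [-0.2, -2.0], [0.3, -1.8]]
[0.5194 0.1892 2.0279 0.1478] deg 116.2
[[0.5, 1.5], [0.7, 1.2], [0.7, -1.0], [-0.7, -0.3], [0.1, -0.1], [-1.8, 0.3]]
0.2 [0.23043959 0.58074079 0.23085271] [[-0.929  0.369 -0.   ]
 [ 0.369  0.929 -0.001]
 [-0.    -0.001 -1.   ]]
```

The manual's scale: shifts go in shares of 50 mm and turns go in shares of 4 rad. Converting my numbers, -0.042 m is -0.84, -0.0143 m is -0.286.

```bash
python3 -m creep '{"moves": [[0,0,0,-0.84,-0.286,0,0.07],[0,0,0,-0.84,-0.286,0,0.07],[0,0,0,-0.84,-0.286,0,0.07],[0,0,0,-0.84,-0.286,0,0.07],[0,0,0,-0.84,-0.286,0,0.07],[0,0,0,-0.84,-0.286,0,0.07],[0,0,0,-0.84,-0.286,0,0.07],[0,0,0,-0.84,-0.286,0,0.07]]}' 20; python3 - <<'E'
import cv2,numpy as np
s=cv2.imread("pics/scene0.png");t=cv2.imread("pics/top0.png")
def c(im,x,y,w,h,k):
    o=cv2.resize(im[y:y+h,x:x+w],None,fx=k,fy=k,interpolation=cv2.INTER_CUBIC)
    o=np.clip(255*(o/255.)**.6,0,255).astype('u1')
    for i in range(0,w,10):
        cv2.line(o,(int((i+.5)*k),0),(int((i+.5)*k),6),(0,255,255),1);cv2.putText(o,str(x+i),(int(i*k),18),0,.35,(0,255,255),1)
    for i in range(0,h,10):
        cv2.line(o,(0,int((i+.5)*k)),(6,int((i+.5)*k)),(0,255,255),1);cv2.putText(o,str(y+i),(8,int((i+.5)*k)+4),0,.35,(0,255,255),1)
    return o
cv2.imwrite("pics/c3.png",np.vstack([c(t,140,192,120,72,6)[:430]]))
E
```

```text
clock: 1.0
tcp_pos: [0.5018, 0.3493, 0.2313]
eef_rot: [0.59, 3.086, 0.0]
wrist_force: [0.6, 0.3, -1.0]
finger_gap: 0.0699
grip_force: 0.0
```

View pics/c3.png

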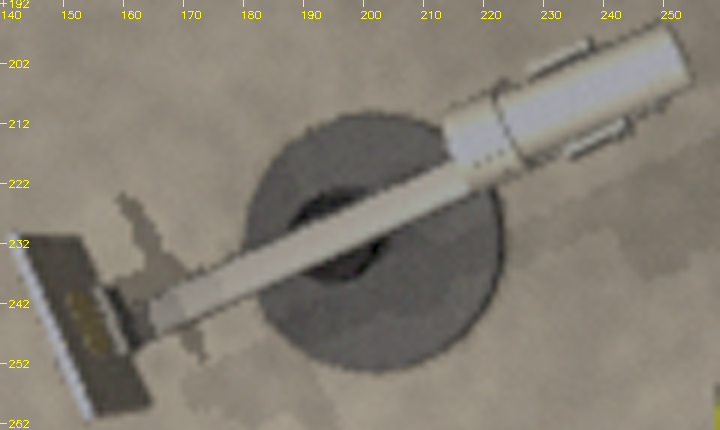

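Enlarged, the lens end is centred at (215.7,217.8), the tail at (252.7,200.3), the screen's top edge runs (142,230.7) to (154.2,261), and the foot's centre is (202,231.8). I'll refit the stand with these.

To row units: -0.0425 m is -0.85, -0.0176 m is -0.352.

```bash
python3 -m creep '{"moves": [[0,0,0,-0.352,-0.85,0,0.07],[0,0,0,-0.352,-0.85,0,0.07],[0,0,0,-0.352,-0.85,0,0.07],[0,0,0,-0.352,-0.85,0,0.07],[0,0,0,-0.352,-0.85,0,0.07],[0,0,0,-0.352,-0.85,0,0.07],[0,0,0,-0.352,-0.85,0,0.07],[0,0,0,-0.352,-0.85,0,0.07],[0,0,0,-0.352,-0.85,0,0.07],[0,0,0,-0.352,-0.85,0,0.07],[0,0,0,-0.352,-0.85,0,0.07],[0,0,0,-0.352,-0.85,0,0.07]]}'; python3 -m creep '{"moves": [[0,0,0.0275,-0.352,-0.85,0,0.07],[0,0,0.0275,-0.22,-0.86,0,0.07],[0,0,0.0265,0,0,0,0.07]]}'
python3 - <<'E'
from u import *
T="top";S="scene"
fit([(T,lambda v:(-.065,0,v[3]),(215.7,217.8)),(S,lambda v:(-.065,0,v[3]),(355.2,208.3)),
(T,lambda v:(-.145,0,v[3]),(252.7,200.3)),(S,lambda v:(-.145,0,v[3]),(314.7,209.4)),
(T,lambda v:(0,0,.007),(202,231.8)),(T,lambda v:(.070,.032,v[3]+.03),(154.2,261)),(T,lambda v:(.070,-.032,v[3]+.03),(142,230.7))],[.45,.2,1.9,.145])
s=env.state();M=R.from_rotvec(s['eef_rot']).as_matrix();print(s['tcp_pos'],M.round(3))
j=np.array([.5104,-.2942,.052-.038]);print("tool delta",M.T@(j-s['tcp_pos']),"finger az",np.degrees(np.arctan2(M[1,1],M[0,1])))
E
```

```text
clock: 2.2
tcp_pos: [0.5085, -0.203, 0.2314]
eef_rot: [0.589, 3.085, 0.001]
wrist_force: [0.6, 0.2, 0.5]
finger_gap: 0.07
grip_force: 0.0
clock: 2.5
tcp_pos: [0.4958, -0.2974, 0.2314]
eef_rot: [1.103, 2.942, -0.005]
wrist_force: [-1.1, -0.4, -0.2]
finger_gap: 0.0699
grip_force: 0.0
[0.5189 0.189  2.0196 0.1455] deg 115.7
[[0.3, -0.5], [0.5, 1.3], [0.4, 0.2], [-0.7, -0.4], [0.1, 0.1], [0.1, 0.6], [-1.0, -0.0]]
[ 0.49840473 -0.29155977  0.23099356] [[-0.76   0.65  -0.001]
 [ 0.65   0.76  -0.   ]
 [ 0.    -0.001 -1.   ]]
tool delta [-0.0109254   0.00591069  0.21698563] finger az 49.43290044332694
```

To row units: 0.045 m is 0.9, 0.03 m is 0.6.

```bash
python3 -m creep '{"moves": [[0,0,0,-0.22,0.12,0,0.07],[0,0,0,0,0,0.9,0.07],[0,0,0,0,0,0.9,0.07],[0,0,0,0,0,0.6,0.07],[0,0,0,0,0,0,0.07]]}'
python3 - <<'E'
from u import *
s=env.state();M=R.from_rotvec(s['eef_rot']).as_matrix();p=s['tcp_pos']
j=np.array([.5104,-.2942,.014]);print(p,"tool delta",M.T@(j-p))
for n in C: print(n,proj(n,p),proj(n,j+[0,0,.064]))
a=C["scene"]["frame"][95:195,130:230];b=C["top"]["frame"][190:290,360:460]
o=np.hstack([cv2.resize(i,(400,400),interpolation=2) for i in(a,b)])
cv2.imwrite("pics/c4.png",np.clip(255*(o/255.)**.6,0,255).astype('u1'))
E
```

```text
clock: 3.1
tcp_pos: [0.5096, -0.2899, 0.1072]
eef_rot: [-1.073, -2.945, -0.001]
wrist_force: [-0.5, 0.3, 0.7]
finger_gap: 0.0701
grip_force: 0.0
[ 0.51196537 -0.2921611   0.11205814] tool delta [-0.000133   -0.00259491  0.0980574 ]
scene [183.29850397 133.53389341] [185.45846792 142.7190038 ]
top [426.35398358 239.9873748 ] [422.00523663 240.63839615]
```

View pics/c4.png

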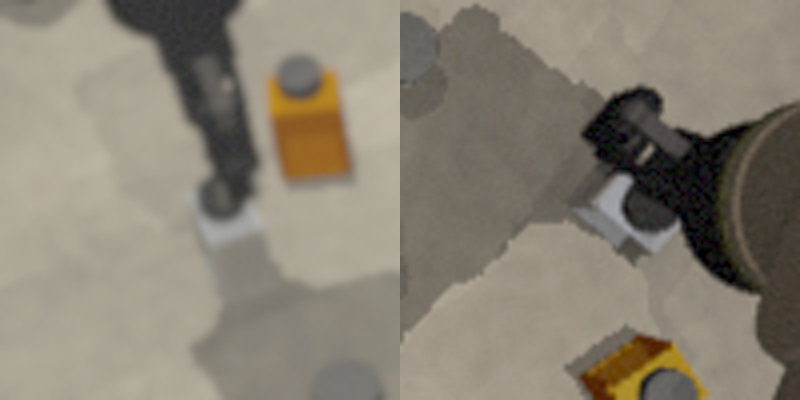

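The near finger stands over the narrow frosted +y face, at about scene (190,143) and top (417,222). I'll check that its tip projects there, then descend.

```bash
python3 - <<'E'
from u import *
s=env.state();M=R.from_rotvec(s['eef_rot']).as_matrix();p=s['tcp_pos']
print(p,s['clock'])
for l in(-.011,0,.011):print([proj(n,p+M@np.array([l,.04,-.004])).round(1).tolist() for n in C])
for y in(-.006,.006):print([proj(n,pt([.5104,-.2942,-.7046],(0,.0,.078))).round(1).tolist() for n in C])
print("delta",M.T@(np.array([.5104,-.2942,.014])-p))
E
```

```text
[ 0.51271511 -0.29308127  0.11348463] 3.3
[[182.8, 146.4], [416.1, 222.4]]
[[187.6, 144.8], [412.5, 226.5]]
[[192.5, 143.3], [409.0, 230.6]]
[[185.5, 142.7], [422.0, 240.6]]
[[185.5, 142.7], [422.0, 240.6]]
delta [ 0.00132533 -0.00248106  0.09947809]
```

To row units: 0.025 m is 0.5, -0.0025 m is -0.05.

```bash
python3 -m creep '{"moves": [[0,0,0,0.02,-0.05,0.5,0.07],[0,0,0,0,0,0.5,0.07],[0,0,0,0,0,0.5,0.07],[0,0,0,0,0,0,0.07],[0,0,0,0,0,0,0.07]]}'
python3 - <<'E'
from u import *
s=env.state();M=R.from_rotvec(s['eef_rot']).as_matrix();p=s['tcp_pos']
print(p,s['wrist_force'],"delta",M.T@(np.array([.5104,-.2942,.014])-p))
E
```

```text
clock: 3.8
tcp_pos: [0.5099, -0.2946, 0.038]
eef_rot: [1.081, 2.948, 0.0]
wrist_force: [0.6, -0.3, 0.4]
finger_gap: 0.0699
grip_force: 0.0
[ 0.51023907 -0.29482792  0.03844909] [ 1.27960552 -0.07123046  0.16592067] delta [0.00035333 0.00055557 0.02444882]
```

To row units: 0.012 m is 0.24.

```bash
python3 -m creep '{"moves": [[0,0,0,0,0,0.24,0.07],[0,0,0,0,0,0.24,0.06],[0,0,0,0,0,0,0.05],[0,0,0,0,0,0,0.047],[0,0,0,0,0,0,0.047]]}' 7; python3 -m creep '{"moves": [[0,0,0,0,0,0,0.045],[0,0,0,0,0,0,0.045]]}' 7
```

```text
clock: 4.4
tcp_pos: [0.509, -0.2943, 0.0124]
eef_rot: [1.083, 2.949, -0.0]
wrist_force: [-0.5, 0.6, 0.4]
finger_gap: 0.0467
grip_force: 0.0
clock: 4.6
tcp_pos: [0.509, -0.2944, 0.0125]
eef_rot: [1.083, 2.949, -0.0]
wrist_force: [-1.0, -0.5, 0.7]
finger_gap: 0.0451
grip_force: 0.3
```

```bash
for i in 1; do python3 -m creep '{"moves": [[0,0,0,0,0,0,0.0442],[0,0,0,0,0,0,0.0442]]}' 7 | egrep 'gap|grip|wrist'; python3 -m creep '{"moves": [[0,0,0,0,0,0,0.0438],[0,0,0,0,0,0,0.0438]]}' 7| egrep 'gap|grip|wrist'; done
```

```text
wrist_force: [-0.8, -1.3, 1.0]
finger_gap: 0.0442
grip_force: 0.5
wrist_force: [-0.7, -1.3, 3.0]
finger_gap: 0.044
grip_force: 7.0
```

To row units: -0.005 m is -0.1.

```bash
python3 -m creep '{"moves": [[0,0,0,0,0,0,0.0438],[0,0,0,0,0,0,0.0438],[0,0,0,0,0,0,0.0438]]}' 7 | egrep 'gap|grip|wrist'; python3 -m creep '{"moves": [[0,0,0,0,0,-0.1,0.0438],[0,0,0,0,0,-0.1,0.0438],[0,0,0,0,0,-0.1,0.0438],[0,0,0,0,0,0,0.0438]]}' 7
```

```text
wrist_force: [-1.9, -0.7, 5.1]
finger_gap: 0.0435
grip_force: 7.2
clock: 5.7
tcp_pos: [0.5095, -0.2943, 0.0281]
eef_rot: [1.082, 2.948, 0.0]
wrist_force: [0.2, 0.0, -1.6]
finger_gap: 0.0438
grip_force: 7.0
```

To row units: -0.03 m is -0.6, -0.025 m is -0.5.

```bash
python3 -m creep '{"moves": [[0,0,0,0,0,-0.2,0.0438],[0,0,0,0,0,-0.4,0.0438],[0,0,0,0,0,-0.5,0.0438],[0,0,0,0,0,-0.6,0.0438],[0,0,0,0,0,-0.6,0.0438],[0,0,0,0,0,-0.6,0.0438],[0,0,0,0,0,-0.6,0.0438],[0,0,0,0,0,-0.5,0.0438],[0,0,0,0,0,-0.3,0.0438],[0,0,0,0,0,-0.14,0.0438],[0,0,0,0,0,0,0.0438]]}' 7; python3 -m creep '{"moves": [[0,0,0,0.12,0.15,0,0.0438],[0,0,0,0.26,0.32,0,0.0438],[0,0,0,0.386,0.468,0,0.0438],[0,0,0,0.386,0.468,0,0.0438],[0,0,0,0.386,0.468,0,0.0438],[0,0,0,0.386,0.468,0,0.0438],[0,0,0,0.386,0.468,0,0.0438],[0,0,0,0.386,0.468,0,0.0438],[0,0,0,0.386,0.468,0,0.0438],[0,0,0,0.26,0.32,0,0.0438],[0,0,0,0.12,0.15,0,0.0438],[0,0,0,0,0,0,0.0438]]}' 7
python3 - <<'E'
from u import *
s=env.state();M=R.from_rotvec(s['eef_rot']).as_matrix();p=s['tcp_pos']
print(p,s['grip_force'],"delta",M.T@(np.array([.519,.189,.25])-p),np.degrees(np.arctan2(M[1,1],M[0,1])))
E
```

```text
clock: 6.8
tcp_pos: [0.5091, -0.2942, 0.2495]
eef_rot: [1.083, 2.949, 0.0]
wrist_force: [0.4, 0.6, -1.8]
finger_gap: 0.0438
grip_force: 7.2
clock: 8.0
tcp_pos: [0.513, -0.0201, 0.2485]
eef_rot: [-1.079, -2.949, 0.001]
wrist_force: [1.0, -0.6, -2.3]
finger_gap: 0.0442
grip_force: 7.1
[ 0.51315631 -0.02251836  0.24888103] 7.123599797487259 delta [ 0.13256729  0.1649236  -0.00123996] 49.62499512819045
```

To row units: 0.0234 m is 0.468, 0.0193 m is 0.386.

```bash
python3 -m creep '{"moves": [[0,0,0,0.12,0.15,0,0.0438],[0,0,0,0.26,0.32,0,0.0438],[0,0,0,0.386,0.468,0,0.0438],[0,0,0,0.386,0.468,0,0.0438],[0,0,0,0.386,0.468,0,0.0438],[0,0,0,0.386,0.468,0,0.0438],[0,0,0,0.386,0.468,0,0.0438],[0,0,0,0.22,0.32,0,0.0438],[0,0,0,0.12,0.17,0,0.0438],[0,0,0,0,0,0,0.0438]]}' 7; python3 -m creep '{"moves": [[0,0,0.0125,0,0,0,0.0438],[0,0,0.025,0,0,0,0.0438],[0,0,0.03,0,0,0,0.0438],[0,0,0.025,0,0,0,0.0438],[0,0,0.0118,0,0,0,0.0438],[0,0,0,0,0,0,0.0438],[0,0,0,0,0,0,0.0438]]}' 7
python3 - <<'E'
from u import *
s=env.state();M=R.from_rotvec(s['eef_rot']).as_matrix();p=s['tcp_pos']
print(p,s['grip_force'],"delta",M.T@(np.array([.519,.189,.1265])-p),np.degrees(np.arctan2(M[1,1],M[0,1])))
a=C["scene"]["frame"][130:280,300:450];b=C["top"]["frame"][150:300,130:280]
cv2.imwrite("pics/sc5.png",C["scene"]["frame"]);cv2.imwrite("pics/top5.png",C["top"]["frame"])
o=np.hstack([cv2.resize(i,(400,400),interpolation=2) for i in(a,b)])
cv2.imwrite("pics/c5.png",np.clip(255*(o/255.)**.6,0,255).astype('u1'))
E
```

```text
clock: 9.1
tcp_pos: [0.5193, 0.1906, 0.249]
eef_rot: [-1.081, -2.949, 0.001]
wrist_force: [-0.2, 0.3, -1.2]
finger_gap: 0.0438
grip_force: 7.1
clock: 9.8
tcp_pos: [0.5195, 0.1888, 0.2494]
eef_rot: [1.67, 2.661, 0.0]
wrist_force: [0.5, 0.8, -1.9]
finger_gap: 0.0442
grip_force: 7.1
[0.51932427 0.189319   0.24938627] 7.138683199882507 delta [-0.00013618 -0.0004405   0.12288625] 25.797904363909268
```

View pics/c5.png

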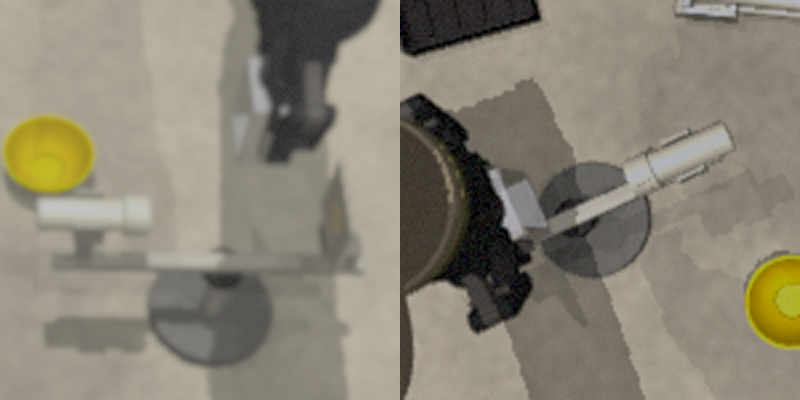

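The jar is upright between the fingers, with a clear face towards the torch (clear face at scene ~(392,178), top ~(176,226)). I'll lower it straight down.

To row units: 0.02 m is 0.4, 0.01 m is 0.2.

```bash
python3 -m creep '{"moves": [[0,0,0,0,0,0.2,0.0438],[0,0,0,0,0,0.4,0.0438],[0,0,0,0,0,0.4,0.0438],[0,0,0,0,0,0.4,0.0438],[0,0,0,0,0,0.4,0.0438],[0,0,0,0,0,0.4,0.0438],[0,0,0,0,0,0.2,0.0438],[0,0,0,0,0,0.06,0.0438],[0,0,0,0,0,0,0.0438],[0,0,0,0,0,0,0.0438]]}' 7
python3 - <<'E'
from u import *
s=env.state();M=R.from_rotvec(s['eef_rot']).as_matrix();p=s['tcp_pos']
print(p,s['grip_force'],s['wrist_force'],"delta",M.T@(np.array([.519,.189,.1265])-p),np.degrees(np.arctan2(M[1,1],M[0,1])))
v=[.519,.189,2.0196]
for x in(-.016,.016):
  for y in(-.022,.022):
    for z in(.114,.174): print(x,y,z,[proj(n,pt(v,(x,y,z))).round(1).tolist() for n in C])
def c(im,x,y,w,h,k):
    o=cv2.resize(im[y:y+h,x:x+w],None,fx=k,fy=k,interpolation=cv2.INTER_CUBIC)
    o=np.clip(255*(o/255.)**.5,0,255).astype('u1')
    for i in range(0,w,10):
        cv2.line(o,(int((i+.5)*k),0),(int((i+.5)*k),6),(0,0,255),1);cv2.putText(o,str(x+i),(int(i*k),18),0,.35,(0,0,255),1)
    for i in range(0,h,10):
        cv2.line(o,(0,int((i+.5)*k)),(6,int((i+.5)*k)),(0,0,255),1);cv2.putText(o,str(y+i),(8,int((i+.5)*k)+4),0,.35,(0,0,255),1)
    return o
cv2.imwrite("pics/c6.png",np.hstack([c(C["scene"]["frame"],340,165,100,100,4),c(C["top"]["frame"],140,180,100,100,4)]))
E
```

```text
clock: 10.9
tcp_pos: [0.5197, 0.1903, 0.1272]
eef_rot: [1.669, 2.661, 0.002]
wrist_force: [-0.1, -0.6, -1.2]
finger_gap: 0.0436
grip_force: 7.1
[0.51966861 0.19027678 0.12720595] 7.112682536244392 [ 0.22193481 -0.27386184 -1.31944749] delta [-0.00085897 -0.00115849  0.00070402] 25.783123620785396
-0.016 -0.022 0.114 [[379.7, 228.3], [192.8, 218.2]]
-0.016 -0.022 0.174 [[384.8, 211.8], [184.8, 216.7]]
-0.016 0.022 0.114 [[377.8, 209.3], [201.5, 237.8]]
-0.016 0.022 0.174 [[382.7, 192.2], [194.1, 237.8]]
0.016 -0.022 0.114 [[396.2, 228.6], [178.6, 224.6]]
0.016 -0.022 0.174 [[402.2, 212.1], [169.4, 223.6]]
0.016 0.022 0.114 [[394.0, 209.6], [187.1, 244.3]]
0.016 0.022 0.174 [[399.7, 192.4], [178.6, 244.8]]
```

View pics/c6.png

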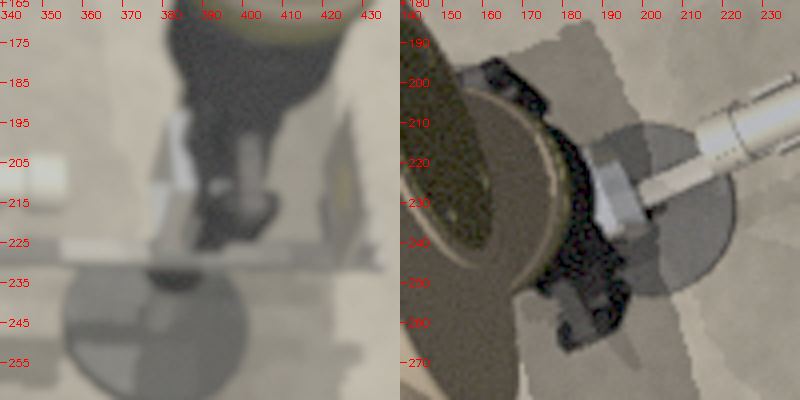

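```bash
python3 - <<'E'
from u import *
P=[]
for i in range(6):
    P.append(env.state()['tcp_pos']);viewer.get_image("top")
print(np.mean(P,0),np.std(P,0))
p=np.mean(P,0)
def c(n,x,y,w,h,k):
    im=np.mean([viewer.get_image(n)["frame"].astype(float) for _ in range(3)],0).astype('u1')
    o=cv2.resize(im[y:y+h,x:x+w],None,fx=k,fy=k,interpolation=cv2.INTER_CUBIC)
    o=np.clip(255*(o/255.)**.5,0,255).astype('u1')
    for X in(-.016,.016):
      for Y in(-.022,.022):
        for Z in(.114,.174):
          q=proj(n,pt([p[0],p[1],2.0205],(X,Y,Z)));q=((q-[x,y]+.5)*k).astype(int)
          cv2.circle(o,tuple(map(int,q)),3,(0,0,255) if X<0 else (255,0,0),1)
    for i in range(0,w,10):
        cv2.line(o,(int((i+.5)*k),0),(int((i+.5)*k),6),(0,0,255),1);cv2.putText(o,str(x+i),(int(i*k),18),0,.35,(0,0,255),1)
    for i in range(0,h,10):
        cv2.line(o,(0,int((i+.5)*k)),(6,int((i+.5)*k)),(0,0,255),1);cv2.putText(o,str(y+i),(8,int((i+.5)*k)+4),0,.35,(0,0,255),1)
    return o
cv2.imwrite("pics/c7.png",np.hstack([c("scene",368,182,40,56,10),c("top",175,205,40,56,10)]))
E
```

```text
[0.51932835 0.19016412 0.12665355] [1.20031960e-04 4.34721910e-05 1.97843926e-04]
```

View pics/c7.png

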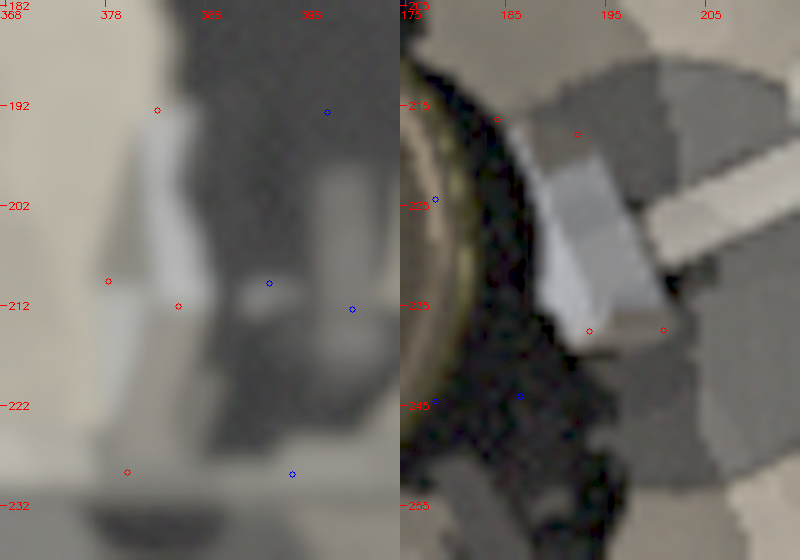

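The close crop shows the jar upright, with its clear −x face edge from top (194.5,220) to (202,236). That puts it about 2 mm nearer the torch than the TCP, so roughly 1–1.5 mm off the light path's middle. I'll make a small correction and check it is steady.

The manual's scale: shifts go in shares of 50 mm and turns go in shares of 4 rad. Converting my numbers, 0.0012 m is 0.024, -0.0008 m is -0.016.

```bash
python3 -m creep '{"moves": [[0,0,0,0.024,-0.016,0,0.0438],[0,0,0,0,0,0,0.0438],[0,0,0,0,0,0,0.0438],[0,0,0,0,0,0,0.0438],[0,0,0,0,0,0,0.0438]]}' 7
python3 - <<'E'
from u import *
P=[]
for i in range(6):
    s=env.state();P.append(s['tcp_pos']);viewer.get_image("top")
p=np.mean(P,0);v=np.array([-.434,.901]);d=p[:2]-[.519,.189]
print(p,"along",d@v,"lateral",d@[-.901,-.434],s['grip_force'],s['finger_gap'],abs(s['qd']).max())
a=C["scene"]["frame"];b=C["top"]["frame"];c0=cv2.imread("pics/top0.png");s0=cv2.imread("pics/scene0.png")
o=np.hstack([a,b]);o=cv2.resize(o,(800,300),interpolation=cv2.INTER_AREA)
cv2.imwrite("pics/c8.png",np.clip(255*(o/255.)**.6,0,255).astype('u1'))
E
```

```text
clock: 12.2
tcp_pos: [0.5179, 0.1908, 0.1263]
eef_rot: [-1.67, -2.661, -0.0]
wrist_force: [-1.0, -1.0, -1.7]
finger_gap: 0.0441
grip_force: 7.1
[0.51792605 0.19079522 0.12630466] along 0.002083582556676762 lateral 0.00018850164853695219 7.114119082689285 0.043834847772206274 0.0018973055067343376
```

View pics/c8.png

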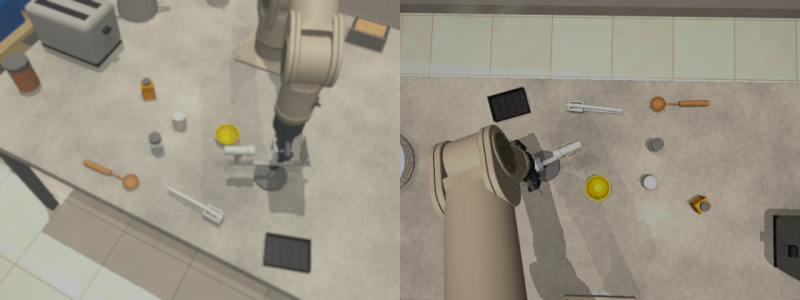

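The jar is held between the torch and the screen (scene ~(285,150), top ~(533,168) in this half-size view), and the other things stand where they were. I'll hand it in.

```bash
python3 -c "
from cell import ticket
print(ticket.finish_job())"
```

```text
the job is handed in; nothing more can be done
None
```

Handed in at about 12.5 s: the jar is held upright and steady by its frosted faces at about 7 N, about a millimetre from the middle of the light path by my camera measurements, and I saw nothing else moved.

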